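# Put the returned lesson kit back in its trays

### The job

Sort the kit returned from the lesson: put the two beakers, the two dropper bottles and the stopclock into the empty bay of whichever tray already holds things of the same kind. Set each one down upright on the tray's floor (the stopclock flat, display up) without dropping it, keep the bottles upright all the way, and leave the reagent bottle and the funnel where they stand.

Things in the scene. Friction and masses are not known exactly. Their poses are not given: they have to be found in the camera images.
- beaker_large: The larger of two loose white plastic beakers: straight open cup, 48 mm outside diameter, 66 mm high, wall 3 mm, about 45 g. Origin: centre of its underside; z up along its axis. Belongs in the beaker tray.
- beaker_small: The smaller of two loose white plastic beakers: straight open cup, 40 mm outside diameter, 54 mm high, wall 3 mm, about 30 g. Origin: centre of its underside; z up along its axis. Belongs in the beaker tray.
- bottle_large: The larger of two loose brown glass dropper bottles: body 38 mm diameter and straight-sided up to 50 mm, then a black collar and rubber teat, 76 mm high in all, about 90 g. Origin: centre of its underside; z up along its axis. Belongs in the bottle tray.
- bottle_small: The smaller of two loose brown glass dropper bottles: body 31 mm diameter and straight-sided up to 42 mm, then a black collar and rubber teat, 64 mm high in all, about 55 g. Origin: centre of its underside; z up along its axis. Belongs in the bottle tray.
- stopclock: Loose stopclock: flat white plastic case 60 (x) by 40 (y) by 28 (z) mm lying on its back, display and two grey buttons on top, about 70 g. Origin: centre of its underside; z up out of its display, x along its length. Belongs in the clock tray.
- beaker_tray: Fixed blue tray, 140 (x) by 200 (y) mm, like the others but for its contents; walls 35 mm high, 4 mm thick; floor 4 mm above the table. Origin: centre of its underside, z up. A 35 mm high divider at y = +38 mm; the bay towards -y is empty (x -66 to 66, y -96 to 36 mm); the one towards +y holds fixed samples: two white beakers (42 mm diameter, 52 mm high) at x = -32 and +32, y = +68 mm.
- bottle_tray: Fixed blue tray, 140 (x) by 200 (y) mm, like the others but for its contents; walls 35 mm high, 4 mm thick; floor 4 mm above the table. Origin: centre of its underside, z up. A 35 mm high divider at y = +38 mm; the bay towards -y is empty (x -66 to 66, y -96 to 36 mm); the one towards +y holds fixed samples: two brown dropper bottles (32 mm diameter, 66 mm high) at x = -32 and +32, y = +68 mm.
- clock_tray: Fixed blue tray, 140 (x) by 200 (y) mm, like the others but for its contents; walls 35 mm high, 4 mm thick; floor 4 mm above the table. Origin: centre of its underside, z up. A 35 mm high divider at y = +38 mm; the bay towards -y is empty (x -66 to 66, y -96 to 36 mm); the one towards +y holds fixed samples: one stopclock (60 by 40 by 28 mm, length along x) at x = 0, y = +67 mm.
- reagent_bottle: Bystander, loose: clear reagent bottle with a paper label and a red stopper, 50 mm diameter, 100 mm high, standing among the things to be sorted. Leave it alone. Origin: centre of its underside; z up along its axis. 
- funnel: Bystander, loose: white plastic filter funnel standing mouth down beyond the trays, 70 mm diameter at the table, 70 mm high. Leave it alone. Origin: centre of its underside; z up along its axis. 
Mind the look-alikes: they are no part of the job. Leave any purple look-alike of the beaker_large alone.

How it is judged:
By the outcome, as a careful person would: the job done as asked, in the order asked, and still so for the second after the job is handed in, with the robot touching nothing.
It also fails if it takes over 112 s, if anything falls off the work surface, if the arm or the gripper's body presses on something with over 40 N, if the wrist force passes 120 N, or if a joint passes its speed limit or range.

### The arm

A 6-joint arm with a two-finger parallel gripper is mounted at the origin on the work surface. World frame = base frame: x ahead of the robot, y to its left, z up, the work surface at z = 0. Lengths are in m, angles in rad, forces in N, time in s.
With the tool pointing down it reaches from about 0.275 to 0.725 m from the base axis. Payload 5.6 kg.
Tool frame: the origin (TCP) lies at the centre of the arm's flange, where the gripper is bolted on; the fingertips stand 173 mm ahead of it and the grasp point (between the pads) lies 155 mm ahead of it; z points along the fingers, y is the line along which they close (so a half turn about z gives the same grasp; the last joint's range is limited). The gripper opens to 85 mm and grips with 20 to 120 N. Pads are 22 mm wide; open, the fingers measure 114 mm over their backs; the gripper's body (76 mm by 85 mm) begins 54 mm behind the grasp point. The pads swing forward as they close: fully open they stand 13 mm farther back than shut.
Start: joints at [1.56, 0.255, 0.108, 0, -1.424, -0.285], TCP at [0.16, 0.526, 0.405] pointing down, gripper open.
Joint ranges: [-2.95, 2.95], [-1.21, 1.97], [-1.09, 1.5], [-2.87, 1.71], [-2.94, -0.07], [-3.05, 3.05]. Speed limits (rad/s): [2.57, 2.57, 3.14, 3.14, 3.14, 3.14].

### API

Orientations are given as a rotation vector (axis times angle).
In Python, from rig import bot gives the robot as it stands.
- The arm moves only by the tool step_arm, never from a script. Its argument "deltas" is a list of rows, each a list of 6 numbers: the shift along the tool's x, y, z in units of 50 mm (1.0 is 50 mm), then the turn, a rotation vector about the tool's x, y, z in degrees. In form: [[x, y, z, rx, ry, rz], ...]. A call has exactly 5 rows; each row shifts and turns the commanded pose from where the row before left it, along the tool's axes as they then stand; what a row does not reach is not made up. A row lasts 1/10 s, in which the tool goes at most 50 mm and 8.59 degrees, less where a joint would pass 70% of its speed; a pose out of reach is approached as far as the arm can. A call is refused whole if a number of a shift passes 1 or a number of a turn 8.59, either way. A call with a gripper value outside its range is refused whole. "gripper" is the finger opening in mm, from 0 to 85.4, set as the call begins (left out, the last holds). The fingers move at their own pace and stop on an object; "grip_force" is the grip in N (left out, the last holds). Time passes only in rows, so rows that do not move let the fingers close, or fill a call up. It gives the time, the measured TCP pose, the force, the opening and the grip force at its end, in the units of the state.
- bot.observe(): the state, without advancing time (a new reading comes with each control period).
- bot.capture(name): name is "side" or "top" or "wrist"; returns the picture (420x560x3 uint8, red, green, blue); there is no depth.
- bot.camera_params(name): a dict with "camera_matrix" (3x3 intrinsics, pixels), "R" (3x3) and "t" (3): a world point X has camera coordinates R X + t; the wrist camera has in their place "tool_from_camera" (4x4, takes a point from camera to tool coordinates, whose origin is the TCP and whose axes are the flange's). Camera axes: x right, y down, z forward; pixel columns grow to the right and rows downward; lengths in m; the calibration is good to about 2 mm. A picture is of the moment at which its call begins: read the wrist's pose just before it. camera_params takes no time and is no camera call.
- bot.sign_off(): hands the job in; it is judged then, once.
The state is a dict: "t": time; "joints": joint angles; "joint_velocities": joint speeds; "joint_torque": joint torques, N m; "eef_pos": TCP position; "ee_rot": TCP orientation; "wrist_force": force on the tool from outside, world axes, zero at the start; "torque": the same for the moment, N m; "gripper_width": opening from 0.0 (shut) to 1.0 (fully open); "gripper_force": force on a finger pad.
Only numpy, scipy, OpenCV 4.12 (cv2) and the standard library are available. Lean on these libraries where they do the work, as an engineer would, in place of code of your own. Each camera call takes 0.05 s, during which the arm holds its last target. There are 200 camera calls.

## Working session

There is one attempt and no reset: what is moved stays moved. The work goes in short steps, Python scripts to look and compute and a tool call to move; the robot and the scene stay as the last step left them, time stands still between calls to the robot, and variables do not carry over. Pictures are saved under pics/ and viewed, at most 14 in all, crops included, and the job is handed in when it is done.

Besides the shell and the picture viewer there is one more tool, called after "Emit:" by a JSON object that holds its "fn" and its "kwargs". step_arm: Moves the arm, as the interface text tells. Its arguments: {"type":"object","properties":{"deltas":{"type":"array","items":{"type":"array","items":{"type":"number"}}},"gripper":{"type":"number"},"grip_force":{"type":"number"}},"required":["deltas"]}

```bash
mkdir -p pics; ls; python3 - <<'E'
from rig import bot
import cv2,numpy as np
for n in("top","side"):
    im=bot.capture(n); cv2.imwrite(f"pics/{n}0.png",im[:,:,::-1])
    p=bot.camera_params(n); print(n,{k:np.round(v,3).tolist() for k,v in p.items()})
print({k:np.round(v,3).tolist() for k,v in bot.camera_params("wrist").items()})
print(bot.observe())
E
```

```text
pics
top {'camera_matrix': [[529.605, 0.0, 280.805], [0.0, 529.605, 218.277], [0.0, 0.0, 1.0]], 'R': [[0.029, -1.0, -0.008], [-0.999, -0.028, -0.045], [0.044, 0.009, -0.999]], 't': [0.023, 0.546, 1.441]}
side {'camera_matrix': [[428.272, 0.0, 276.295], [0.0, 428.272, 206.166], [0.0, 0.0, 1.0]], 'R': [[-0.85, -0.526, -0.009], [-0.378, 0.623, -0.685], [0.366, -0.579, -0.728]], 't': [0.457, 0.222, 0.72]}
{'camera_matrix': [[323.473, 0.0, 275.344], [0.0, 323.473, 207.363], [0.0, 0.0, 1.0]], 'tool_from_camera': [[-0.0, -0.951, -0.308, 0.081], [1.0, -0.001, 0.001, -0.0], [-0.001, -0.308, 0.951, 0.032], [0.0, 0.0, 0.0, 1.0]]}
{'t': 0.1, 'joints': array([ 1.55959203e+00,  2.55699272e-01,  1.07156482e-01, -3.93232675e-04,
       -1.42389433e+00, -2.84632962e-01]), 'joint_velocities': array([-0.00019595, -0.0020899 ,  0.00372167,  0.00116136, -0.00161917,
        0.00031361]), 'joint_torque': array([-1.45752805e-03, -3.87604380e+01,  2.38476044e+01,  5.37778839e+00,
       -3.71764167e-03, -1.35267200e-06]), 'eef_pos': array([0.16023   , 0.52600198, 0.40389328]), 'ee_rot': array([ 3.10561280e+00, -4.62849831e-01, -2.53859921e-04]), 'wrist_force': array([0.40857974, 0.72966998, 0.11797756]), 'torque': array([ 0.00773228,  0.00438597, -0.04131526]), 'gripper_force': 0.0, 'gripper_width': 0.9981425162896089}
```

View pics/top0.png

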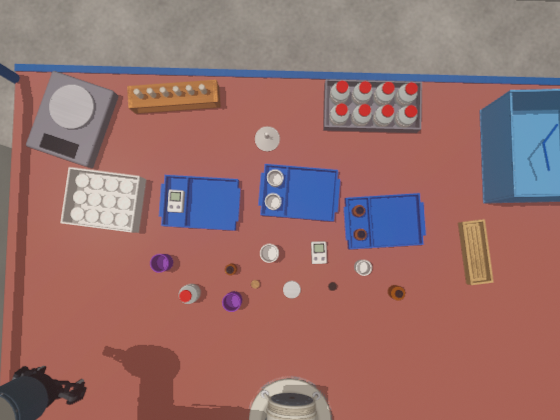

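View pics/side0.png

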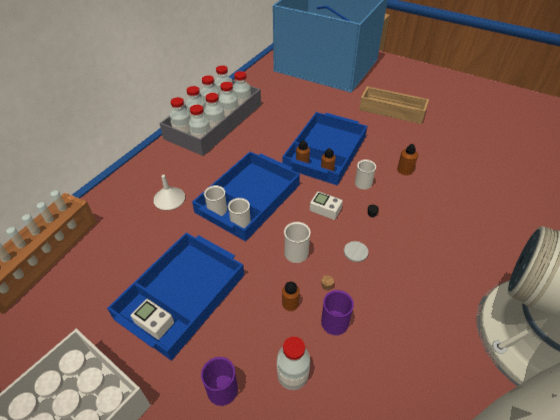

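The top view (px) shows these things:
- White beakers at (270,254), the larger, and (363,268), the smaller.
- Brown bottles at (397,293), the larger, and (231,269), the smaller.
- A loose stopclock at (319,253).
- Trays: clock at (200,203), beaker at (300,193), bottle at (385,221).
- The reagent bottle at (189,294) and the funnel at (267,138).
- Purple look-alikes at (162,263) and (233,301), which are excluded by colour.

I'll confirm with enlarged crops.

```bash
python3 - <<'E'
import cv2
t=cv2.imread("pics/top0.png"); s=cv2.imread("pics/side0.png")
# crop origin (150,160) x2.8 ; side origin (180,110) x 3 
cv2.imwrite("pics/tc.png",cv2.resize(t[160:320,150:430],None,fx=2.8,fy=2.8,interpolation=cv2.INTER_CUBIC))
cv2.imwrite("pics/sc.png",cv2.resize(s[130:320,190:430],None,fx=3,fy=3,interpolation=cv2.INTER_CUBIC))
E
```

```text
(no output)
```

View pics/tc.png

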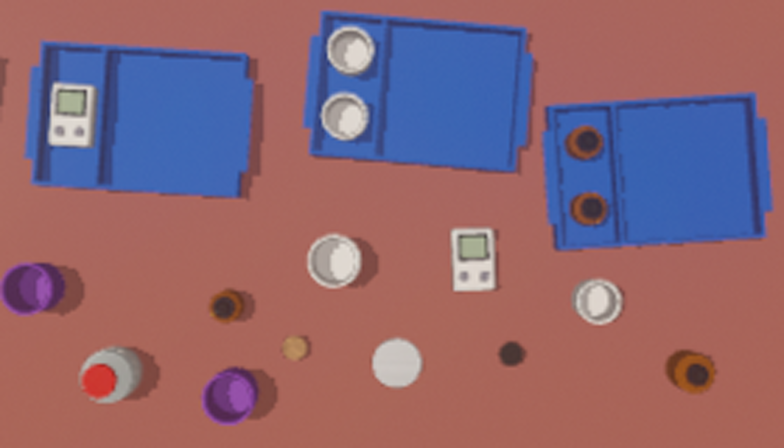

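View pics/sc.png

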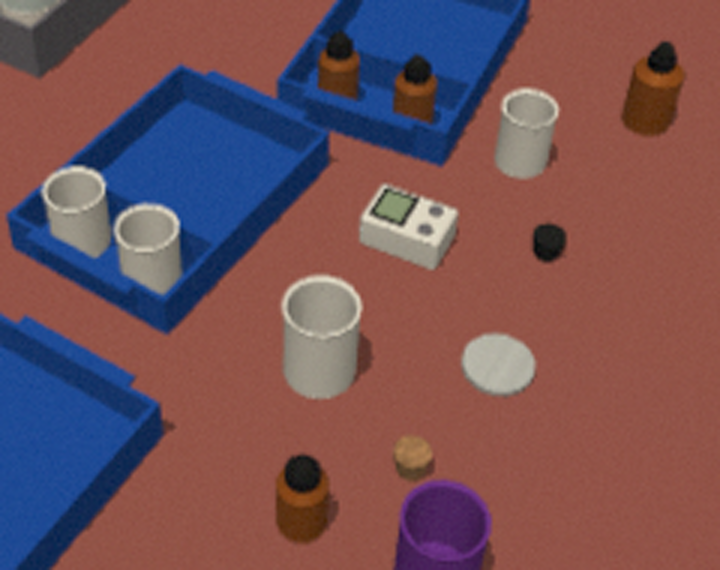

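Crops confirm it. Large white beaker: top-crop (334,260), side-crop (322,305). Small white beaker: (598,301) and (529,112), clearly smaller. Both are white, while the purple ones are look-alikes. Large bottle: (690,372) and (650,100). Small bottle: (226,306) and (303,500). The loose clock is at (474,259), outside any tray.

```bash
cat > h.py <<'E'
from rig import bot
import numpy as np, cv2
from scipy.spatial.transform import Rotation as Ro
def cam(n,st=None):
    p=bot.camera_params(n); K=np.array(p["camera_matrix"])
    if n!="wrist": return K,np.array(p["R"]),np.array(p["t"])
    T=np.eye(4);T[:3,:3]=Ro.from_rotvec(st["ee_rot"]).as_matrix();T[:3,3]=st["eef_pos"]
    M=np.linalg.inv(T@np.array(p["tool_from_camera"])); return K,M[:3,:3],M[:3,3]
def plane(c,uv,z):
    K,R,t=c; d=R.T@np.linalg.inv(K)@[*uv,1]; o=-R.T@t; return o+d*(z-o[2])/d[2]
def tri(c1,u1,c2,u2):
    P=[c[0]@np.c_[c[1],c[2]] for c in(c1,c2)]
    X=cv2.triangulatePoints(P[0],P[1],np.array(u1,float),np.array(u2,float)).ravel(); X=X[:3]/X[3]
    return X,[np.round(proj(c,X)-u,1).tolist() for c,u in((c1,u1),(c2,u2))]
def proj(c,X):
    q=c[0]@(c[1]@X+c[2]); return q[:2]/q[2]
def tc(u,v): return np.array([150+u/2.8,160+v/2.8])
def sc(u,v): return np.array([190+u/3,130+v/3])
E
python3 - <<'E'
from h import *
np.set_printoptions(precision=4,suppress=True)
T,S=cam("top"),cam("side")
for n,a,b in [("bl rim",(334,260),(322,305)),("bs rim",(598,301),(529,112)),("bottleS teat",(224,307),(303,463)),("bottleL teat",(697,374),(663,50)),("clock",(474,259),(409,214)),
 ("BT far+y",(322,12),(12,218)),("BT far-y",(527,28),(183,68)),("BT near-y",(517,172),(328,138)),("BT near+y",(311,155),(168,315)),("DT near+y",(556,248),(440,150)),("CT near-y",(240,195),(160,408))]:
    print(n,*tri(T,tc(*a),S,sc(*b)))
for n,cs in dict(beaker=[(322,12),(527,28),(517,172),(311,155)],bottle=[(546,108),(753,95),(764,236),(556,248)],clock=[(43,44),(248,56),(240,195),(34,184)]).items():
    P=np.array([plane(T,tc(*c),.035) for c in cs]); c=P.mean(0)
    d=(P[0]+P[3]-P[1]-P[2]); d/=np.linalg.norm(d)
    print(n,"c",c[:2],"ydir",d[:2],"yaw",np.degrees(np.arctan2(-d[0],d[1])),"sides",[round(np.linalg.norm(P[i]-P[i-1]),3) for i in range(4)],"bay",c[:2]-.03*d[:2])
print(plane(T,tc(227,305),.02),plane(T,tc(690,372),.02))
C=[plane(T,tc(*c),.028) for c in[(452,230),(494,229),(496,290),(454,291)]]
print("clk",np.mean(C,0),C)
for n,c in dict(reag=(100,380),pur1=(28,287),pur2=(230,396),cork=(295,348),dish=(397,363),stop=(511,354)).items(): print(n,plane(T,tc(*c),.06 if n[0] in"rp" else .01)[:2])
E
```

```text
bl rim [0.4507 0.0657 0.0661] [[0.0, 0.1], [-0.2, -0.0]]
bs rim [ 0.4188 -0.1855  0.0499] [[0.0, 0.1], [-0.1, -0.0]]
bottleS teat [0.4036 0.1684 0.0616] [[0.0, 0.0], [-0.0, -0.0]]
bottleL teat [ 0.3544 -0.2758  0.0725] [[0.0, 0.1], [-0.3, -0.0]]
clock [ 0.455  -0.0684  0.0263] [[-0.0, -0.0], [0.0, 0.0]]
BT far+y [0.6896 0.085  0.0319] [[0.2, 0.2], [-0.6, 0.0]]
BT far-y [ 0.6797 -0.1142  0.0303] [[0.1, 0.2], [-0.4, -0.0]]
BT near-y [ 0.5412 -0.1073  0.027 ] [[-0.2, -0.4], [0.7, 0.0]]
BT near+y [0.5514 0.0925 0.0205] [[0.0, 0.0], [-0.1, -0.0]]
DT near+y [ 0.4683 -0.1482  0.0175] [[-0.1, -0.2], [0.4, 0.0]]
CT near-y [0.5104 0.16   0.0261] [[0.0, 0.0], [-0.0, -0.0]]
beaker c [ 0.615  -0.0108] ydir [0.0526 0.9986] yaw -3.0139368483562863 sides [np.float64(0.139), np.float64(0.199), np.float64(0.14), np.float64(0.199)] bay [ 0.6135 -0.0408]
bottle c [ 0.5441 -0.2395] ydir [-0.0884  0.9961] yaw 5.070584503131045 sides [np.float64(0.135), np.float64(0.2), np.float64(0.136), np.float64(0.2)] bay [ 0.5467 -0.2694]
clock c [0.5804 0.2572] ydir [0.028  0.9996] yaw -1.6051248668436966 sides [np.float64(0.136), np.float64(0.199), np.float64(0.135), np.float64(0.199)] bay [0.5796 0.2272]
[0.4034 0.1698 0.02  ] [ 0.3518 -0.2802  0.02  ]
clk [ 0.454  -0.0683  0.028 ] [array([ 0.4824, -0.0463,  0.028 ]), array([ 0.4845, -0.0869,  0.028 ]), array([ 0.4257, -0.0902,  0.028 ]), array([ 0.4236, -0.0498,  0.028 ])]
reag [0.3316 0.2833]
pur1 [0.417  0.3547]
pur2 [0.3202 0.1602]
cork [0.3629 0.103 ]
dish [0.3513 0.003 ]
stop [ 0.3632 -0.1078]
```

All tops check out: 66/50/62/72/26 mm measured against 66/54/64/76/28 mm given, and the tray sides come out at 139 × 199 mm. I'll keep the fingers closing along world y (tool x = +X, y = −Y, z = −Z) and approach the large beaker first.

Emit:
{"fn": "step_arm", "kwargs": {"deltas": [[0,0,0.5,0,0,-8.47],[0,0,0.5,0,0,-8.47],[0.484,0.767,0,0,0,0],[0.484,0.767,0,0,0,0],[0.484,0.767,0,0,0,0]], "gripper": 85, "grip_force": 25}}

```text
t: 0.6
eef_pos: [0.2333, 0.4097, 0.3539]
ee_rot: [3.14, 0.001, -0.0]
wrist_force: [1.0, 0.5, 0.2]
gripper_width: 0.995
gripper_force: 0.0
```

Emit:
{"fn": "step_arm", "kwargs": {"deltas": [[0.484,0.767,0,0,0,0],[0.484,0.767,0,0,0,0],[0.484,0.767,0,0,0,0],[0.484,0.767,0,0,0,0],[0.484,0.767,0,0,0,0]]}}

```text
t: 1.1
eef_pos: [0.3542, 0.2175, 0.3546]
ee_rot: [-3.141, -0.001, 0.0]
wrist_force: [1.5, 1.7, 0.9]
gripper_width: 0.995
gripper_force: 0.0
```

Emit:
{"fn": "step_arm", "kwargs": {"deltas": [[0.484,0.767,0.2,0,0,0],[0.484,0.767,0.3,0,0,0],[0.484,0.767,0.3,0,0,0],[0.484,0.767,0.3,0,0,0],[0,0,0,0,0,0]]}}

```text
t: 1.6
eef_pos: [0.4514, 0.0618, 0.2971]
ee_rot: [3.139, -0.01, -0.008]
wrist_force: [-0.3, 0.7, 0.0]
gripper_width: 0.997
gripper_force: 0.0
```

```bash
python3 - <<'E'
from h import *
st=bot.observe(); im=bot.capture("wrist"); c=cam("wrist",st)
print(st["eef_pos"],st["ee_rot"])
for n,X in dict(bl=[.4507,.0657,.066],blbase=[.4507,.0657,0],clk=[.454,-.0683,.028],bc=[.615,-.0108,.035]).items():
    p=proj(c,np.array(X)); print(n,p.round(1)); cv2.drawMarker(im,tuple(int(v) for v in p),(0,255,0),0,10)
cv2.imwrite("pics/w1.png",im[:,:,::-1])
E
```

```text
[0.45141931 0.06180993 0.2970754 ] [ 3.13902999 -0.01015688 -0.0075315 ]
bl [267.9 230.4]
blbase [269.2 201.1]
clk [442.2 206.4]
bc [393.4 -46.3]
```

View pics/w1.png

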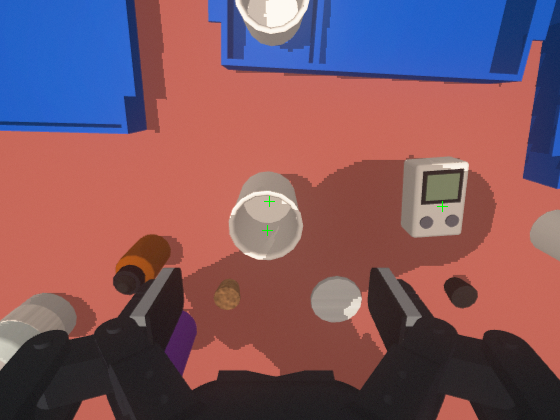

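The wrist view shows the beaker rim centre at about (266,223) and the clock at (435,197), roughly 8 px above my projections. The arm was still settling, so I'll re-measure at rest.

Emit:
{"fn": "step_arm", "kwargs": {"deltas": [[0,0,0,0,0,0],[0,0,0,0,0,0],[0,0,0,0,0,0],[0,0,0,0,0,0],[0,0,0,0,0,0]]}}

```text
t: 2.15
eef_pos: [0.4505, 0.0665, 0.2999]
ee_rot: [-3.141, -0.002, -0.001]
wrist_force: [0.7, 0.4, -0.2]
gripper_width: 0.996
gripper_force: 0.0
```

```bash
python3 - <<'E'
from h import *
st=bot.observe(); im=bot.capture("wrist"); c=cam("wrist",st)
cv2.imwrite("pics/w2.png",im[:,:,::-1])
print(st["eef_pos"],st["ee_rot"])
for n,X in dict(bl=[.4507,.0657,.066],clk=[.454,-.0683,.028]).items(): print(n,proj(c,np.array(X)).round(1))
hsv=cv2.cvtColor(im,cv2.COLOR_RGB2HSV); m=((hsv[...,1]<60)&(hsv[...,2]>90)).astype(np.uint8)
n,l,s,ct=cv2.connectedComponentsWithStats(m)
for i in range(1,n):
    if s[i,4]>800: print(s[i],ct[i].round(1))
E
```

```text
[0.45046167 0.06646242 0.29994375] [-3.14129481e+00 -1.81627715e-03 -7.87467200e-04]
bl [275.8 229.1]
clk [447.3 207.1]
[ 246    0   75   48 2558] [282.2  19.2]
[ 406  158   68   80 3404] [435.5 200.5]
[ 238  172   72   86 4793] [273.6 216.4]
[534 212  26  48 898] [548.7 234.9]
[ 315  276   51   46 1801] [340.1 298.5]
[   0  291   83   79 3156] [ 38. 321.]
```

The offsets come to about 2–4 mm, mostly in x and within the pad width. I'll add 2 mm in x, then descend and grip.

Emit:
{"fn": "step_arm", "kwargs": {"deltas": [[0.04,0,0.5,0,0,0],[0,0,0.5,0,0,0],[0,0,0.5,0,0,0],[0,0,0.3,0,0,0],[0,0,0.1,0,0,0]]}}

```text
t: 2.7
eef_pos: [0.452, 0.0658, 0.2032]
ee_rot: [3.14, -0.0, -0.004]
wrist_force: [-0.3, -0.1, -0.1]
gripper_width: 0.997
gripper_force: 0.0
```

Emit:
{"fn": "step_arm", "kwargs": {"deltas": [[0,0,0,0,0,0],[0,0,0,0,0,0],[0,0,0,0,0,0],[0,0,0,0,0,0],[0,0,0,0,0,0]], "gripper": 40}}

```text
t: 3.2
eef_pos: [0.4532, 0.0662, 0.2058]
ee_rot: [-3.141, -0.0, -0.004]
wrist_force: [-0.2, 1.5, 6.2]
gripper_width: 0.586
gripper_force: 25.9
```

Emit:
{"fn": "step_arm", "kwargs": {"deltas": [[0,0,0,0,0,0],[0,0,0,0,0,0],[0,0,0,0,0,0],[0,0,0,0,0,0],[0,0,0,0,0,0]]}}

```text
t: 3.7
eef_pos: [0.4532, 0.0662, 0.2058]
ee_rot: [-3.141, -0.001, -0.004]
wrist_force: [-0.5, 2.4, 6.6]
gripper_width: 0.585
gripper_force: 25.9
```

Emit:
{"fn": "step_arm", "kwargs": {"deltas": [[0,0,-0.3,0,0,0],[0,0,-0.5,0,0,0],[0,0,-0.5,0,0,0],[0.3,0.17,-0.4,0,0,0],[0.64,0.36,0,0,0,0]]}}

```text
t: 4.2
eef_pos: [0.4999, 0.0399, 0.2933]
ee_rot: [-3.139, -0.004, -0.009]
wrist_force: [0.9, 1.0, -0.4]
gripper_width: 0.589
gripper_force: 26.2
```

Emit:
{"fn": "step_arm", "kwargs": {"deltas": [[0.64,0.36,0,0,0,0],[0.64,0.36,0,0,0,0],[0.64,0.36,0,0,0,0],[0.64,0.36,0,0,0,0],[0.34,0.21,0,0,0,0]]}}

```text
t: 4.7
eef_pos: [0.6462, -0.0447, 0.2887]
ee_rot: [3.141, -0.002, -0.001]
wrist_force: [-0.2, 0.4, -0.2]
gripper_width: 0.585
gripper_force: 26.2
```

Emit:
{"fn": "step_arm", "kwargs": {"deltas": [[0,0,0,0,0,0],[0,0,0,0,0,0],[0,0,0,0,0,0],[0,0,0.4,0,0,0],[0,0,0.4,0,0,0]]}}

```text
t: 5.2
eef_pos: [0.6442, -0.0424, 0.2505]
ee_rot: [-3.141, -0.001, -0.004]
wrist_force: [-0.9, 0.8, -1.3]
gripper_width: 0.591
gripper_force: 26.2
```

```bash
python3 - <<'E'
from h import *
print(bot.observe()["eef_pos"])
a=bot.capture("wrist");b=bot.capture("side")
cv2.imwrite("pics/w3.png",np.hstack([cv2.resize(a,(400,300)),cv2.resize(b[40:290,160:460],(400,333))[:300]])[:,:,::-1])
E
```

```text
[ 0.64416142 -0.04241575  0.2504631 ]
```

View pics/w3.png

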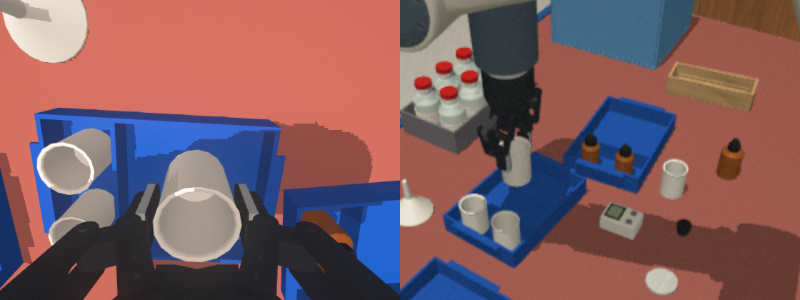

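The beaker is held upright over the far half of the empty beaker bay, with clear space around it. Lowering it.

Emit:
{"fn": "step_arm", "kwargs": {"deltas": [[0,0,0.3,0,0,0],[0,0,0.26,0,0,0],[0,0,0.14,0,0,0],[0,0,0.06,0,0,0],[0,0,0,0,0,0]]}}

```text
t: 5.8
eef_pos: [0.6446, -0.0431, 0.2116]
ee_rot: [3.141, 0.0, -0.001]
wrist_force: [0.8, 0.2, -0.7]
gripper_width: 0.589
gripper_force: 26.3
```

Emit:
{"fn": "step_arm", "kwargs": {"deltas": [[0,0,0,0,0,0],[0,0,0.03,0,0,0],[0,0,0.02,0,0,0],[0,0,0,0,0,0],[0,0,0,0,0,0]]}}

```text
t: 6.3
eef_pos: [0.6449, -0.0431, 0.2099]
ee_rot: [3.142, 0.0, 0.002]
wrist_force: [-0.6, 0.5, 3.7]
gripper_width: 0.583
gripper_force: 26.5
```

Contact at 3.7 N. Release, rise and go to the small beaker.

Emit:
{"fn": "step_arm", "kwargs": {"deltas": [[0,0,0,0,0,0],[0,0,0,0,0,0],[0,0,-0.1,0,0,0],[0,0,-0.4,0,0,0],[0,0,-0.5,0,0,0]], "gripper": 62}}

```text
t: 6.8
eef_pos: [0.6442, -0.0432, 0.2587]
ee_rot: [3.141, -0.0, -0.005]
wrist_force: [0.4, -0.2, 0.6]
gripper_width: 0.722
gripper_force: 0.0
```

Emit:
{"fn": "step_arm", "kwargs": {"deltas": [[0,0,-0.5,0,0,0],[-0.3,0.2,-0.3,0,0,0],[-0.7,0.44,0,0,0,0],[-0.7,0.44,0,0,0,0],[-0.7,0.44,0,0,0,0]], "gripper": 85}}

```text
t: 7.3
eef_pos: [0.5232, -0.1197, 0.2994]
ee_rot: [3.142, 0.0, 0.001]
wrist_force: [0.6, -1.7, 1.1]
gripper_width: 0.999
gripper_force: 0.0
```

Emit:
{"fn": "step_arm", "kwargs": {"deltas": [[-0.7,0.44,0,0,0,0],[-0.7,0.44,0,0,0,0],[-0.68,0.45,0,0,0,0],[0,0,0,0,0,0],[0,0,0,0,0,0]]}}

```text
t: 7.8
eef_pos: [0.42, -0.1861, 0.2998]
ee_rot: [3.141, -0.002, 0.002]
wrist_force: [0.9, 0.4, -0.4]
gripper_width: 0.994
gripper_force: 0.0
```

```bash
python3 - <<'E'
from h import *
st=bot.observe();print(st["eef_pos"],st["ee_rot"])
a=bot.capture("wrist");b=bot.capture("side"); c=cam("wrist",st)
for X in([.4188,-.1855,.054],[.6449,-.0431,.07],[.352,-.279,.05]): p=proj(c,np.array(X)); print(p); cv2.drawMarker(a,tuple(int(v) for v in p),(0,255,0),0,10)
cv2.imwrite("pics/w4.png",np.hstack([cv2.resize(a,(400,300)),cv2.resize(b[40:290,160:460],(400,333))[:300]])[:,:,::-1])
E
```

```text
[ 0.42003851 -0.18608955  0.29984735] [ 3.14136518e+00 -2.20418503e-03  1.95857734e-03]
[273.69453555 225.04755034]
[ -47.37029124 -235.37018644]
[393.28661118 302.63705654]
```

View pics/w4.png

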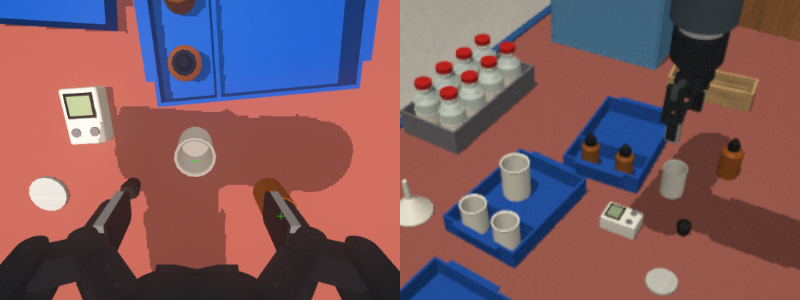

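The large beaker stands upright in its bay and the small one is centred between the fingers. Descend and grip.

Emit:
{"fn": "step_arm", "kwargs": {"deltas": [[0.02,0,0.5,0,0,0],[0,0,0.6,0,0,0],[0,0,0.6,0,0,0],[0,0,0.3,0,0,0],[0,0,0.1,0,0,0]]}}

```text
t: 8.4
eef_pos: [0.4217, -0.185, 0.1923]
ee_rot: [-3.141, -0.001, 0.006]
wrist_force: [0.4, -0.9, -1.3]
gripper_width: 0.995
gripper_force: 0.0
```

Emit:
{"fn": "step_arm", "kwargs": {"deltas": [[0,0,0,0,0,0],[0,0,0,0,0,0],[0,0,0,0,0,0],[0,0,0,0,0,0],[0,0,0,0,0,0]], "gripper": 32}}

```text
t: 8.9
eef_pos: [0.4222, -0.1856, 0.1952]
ee_rot: [3.141, 0.0, 0.004]
wrist_force: [-0.6, 2.9, 6.0]
gripper_width: 0.486
gripper_force: 25.2
```

Emit:
{"fn": "step_arm", "kwargs": {"deltas": [[0,0,0,0,0,0],[0,0,-0.3,0,0,0],[0,0,-0.5,0,0,0],[0,0,-0.6,0,0,0],[0,0,-0.6,0,0,0]]}}

```text
t: 9.4
eef_pos: [0.4212, -0.1857, 0.2952]
ee_rot: [-3.142, 0.0, 0.001]
wrist_force: [0.8, -1.0, -0.2]
gripper_width: 0.485
gripper_force: 25.4
```

Emit:
{"fn": "step_arm", "kwargs": {"deltas": [[0.3,-0.28,0,0,0,0],[0.6,-0.55,0,0,0,0],[0.6,-0.55,0,0,0,0],[0.6,-0.55,0,0,0,0],[0.6,-0.55,0,0,0,0]]}}

```text
t: 9.9
eef_pos: [0.5574, -0.0605, 0.2942]
ee_rot: [3.142, -0.001, -0.0]
wrist_force: [-0.1, -0.0, 0.3]
gripper_width: 0.481
gripper_force: 25.4
```

Emit:
{"fn": "step_arm", "kwargs": {"deltas": [[0.4,-0.35,0,0,0,0],[0.1,-0.1,0,0,0,0],[0,0,0,0,0,0],[0,0,0.4,0,0,0],[0,0,0.5,0,0,0]]}}

```text
t: 10.4
eef_pos: [0.5812, -0.04, 0.2501]
ee_rot: [-3.141, 0.001, -0.005]
wrist_force: [0.1, 0.8, 0.2]
gripper_width: 0.486
gripper_force: 25.4
```

Emit:
{"fn": "step_arm", "kwargs": {"deltas": [[0,0,0.5,0,0,0],[0,0,0.3,0,0,0],[0,0,0.12,0,0,0],[0,0,0.04,0,0,0],[0,0,0,0,0,0]]}}

```text
t: 10.9
eef_pos: [0.5816, -0.0395, 0.202]
ee_rot: [3.142, -0.001, 0.002]
wrist_force: [0.0, 0.9, -0.4]
gripper_width: 0.484
gripper_force: 25.4
```

Emit:
{"fn": "step_arm", "kwargs": {"deltas": [[0,0,0.03,0,0,0],[0,0,0.03,0,0,0],[0,0,0,0,0,0],[0,0,0,0,0,0],[0,0,0,0,0,0]]}}

```text
t: 11.4
eef_pos: [0.5821, -0.0391, 0.1992]
ee_rot: [3.142, 0.001, 0.003]
wrist_force: [-1.0, -0.4, 5.7]
gripper_width: 0.486
gripper_force: 25.7
```

Emit:
{"fn": "step_arm", "kwargs": {"deltas": [[0,0,0,0,0,0],[0,0,0,0,0,0],[0,0,-0.1,0,0,0],[0,0,-0.5,0,0,0],[0,0,-0.7,0,0,0]], "gripper": 54}}

```text
t: 11.9
eef_pos: [0.5809, -0.0392, 0.2621]
ee_rot: [3.141, -0.001, -0.008]
wrist_force: [0.9, 0.5, 0.0]
gripper_width: 0.633
gripper_force: 0.0
```

Emit:
{"fn": "step_arm", "kwargs": {"deltas": [[0,0,-0.7,0,0,0],[-0.57,0.595,0,0,0,0],[-0.57,0.595,0,0,0,0],[-0.57,0.595,0,0,0,0],[-0.57,0.595,0,0,0,0]], "gripper": 85}}

```text
t: 12.4
eef_pos: [0.4663, -0.159, 0.2985]
ee_rot: [3.142, 0.0, 0.0]
wrist_force: [1.3, -0.2, 0.3]
gripper_width: 0.994
gripper_force: 0.0
```

Emit:
{"fn": "step_arm", "kwargs": {"deltas": [[-0.57,0.595,0,0,0,0],[-0.57,0.595,0,0,0,0],[-0.57,0.595,0,0,0,0],[-0.57,0.595,0,0,0,0],[0,0,0,0,0,0]]}}

```text
t: 12.9
eef_pos: [0.3507, -0.2792, 0.2985]
ee_rot: [3.141, -0.007, -0.001]
wrist_force: [1.3, 0.5, 0.1]
gripper_width: 0.994
gripper_force: 0.0
```

Emit:
{"fn": "step_arm", "kwargs": {"deltas": [[0,0,0,0,0,0],[0,0,0,0,0,0],[0,0,0,0,0,0],[0,0,0,0,0,0],[0,0,0,0,0,0]]}}

```text
t: 13.4
eef_pos: [0.3541, -0.2767, 0.2981]
ee_rot: [-3.142, -0.002, 0.0]
wrist_force: [-0.1, 0.9, -0.0]
gripper_width: 0.996
gripper_force: 0.0
```

```bash
python3 - <<'E'
from h import *
st=bot.observe();print(st["eef_pos"],st["ee_rot"])
a=bot.capture("wrist");b=bot.capture("side"); c=cam("wrist",st)
for X in([.354,-.277,.076],[.354,-.277,0.]): p=proj(c,np.array(X)); print(p); cv2.drawMarker(a,tuple(int(v) for v in p),(0,255,0),0,10)
cv2.imwrite("pics/w5.png",np.hstack([cv2.resize(a,(400,300)),cv2.resize(b[40:290,160:460],(400,333))[:300]])[:,:,::-1])
E
```

```text
[ 0.35405937 -0.27669046  0.29812827] [-3.14154264e+00 -1.57078554e-03  2.03470859e-04]
[275.0799614  236.23734464]
[275.01265692 201.50152913]
```

View pics/w5.png

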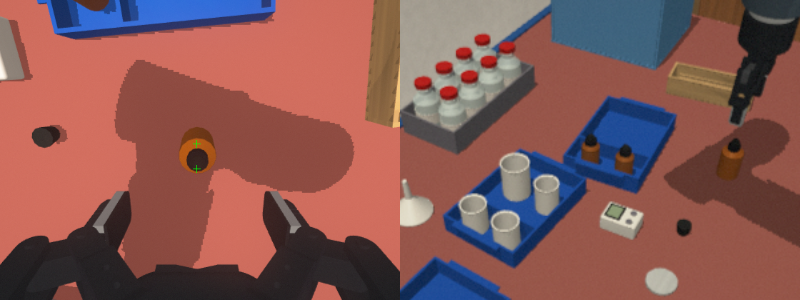

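Both beakers are upright in the bay. The large bottle is centred, at wrist (276,225), about 4 mm farther in x, so I'll add 3 mm and grip below its shoulder.

Emit:
{"fn": "step_arm", "kwargs": {"deltas": [[0.06,0,0.5,0,0,0],[0,0,0.6,0,0,0],[0,0,0.6,0,0,0],[0,0,0.4,0,0,0],[0,0,0.1,0,0,0]]}}

```text
t: 14.0
eef_pos: [0.3557, -0.2767, 0.1862]
ee_rot: [-3.14, 0.001, 0.007]
wrist_force: [-0.3, -0.5, 0.0]
gripper_width: 0.997
gripper_force: 0.0
```

Emit:
{"fn": "step_arm", "kwargs": {"deltas": [[0,0,0,0,0,0],[0,0,0,0,0,0],[0,0,0,0,0,0],[0,0,0,0,0,0],[0,0,0,0,0,0]], "gripper": 30, "grip_force": 30}}

```text
t: 14.5
eef_pos: [0.3571, -0.2773, 0.1894]
ee_rot: [3.141, 0.0, 0.004]
wrist_force: [-0.5, 2.1, 5.8]
gripper_width: 0.438
gripper_force: 30.0
```

Emit:
{"fn": "step_arm", "kwargs": {"deltas": [[0,0,0,0,0,0],[0,0,-0.2,0,0,0],[0,0,-0.4,0,0,0],[0,0,-0.4,0,0,0],[0,0,-0.4,0,0,0]]}}

```text
t: 15.0
eef_pos: [0.3564, -0.277, 0.2596]
ee_rot: [3.142, -0.0, 0.0]
wrist_force: [-0.4, -0.1, -1.5]
gripper_width: 0.437
gripper_force: 30.3
```

Emit:
{"fn": "step_arm", "kwargs": {"deltas": [[0.25,-0.03,0,0,0,0],[0.5,-0.03,0,0,0,0],[0.6,-0.03,0,0,0,0],[0.6,-0.03,0,0,0,0],[0.6,-0.03,0,0,0,0]]}}

```text
t: 15.5
eef_pos: [0.4854, -0.2693, 0.2578]
ee_rot: [-3.141, 0.0, 0.001]
wrist_force: [-0.7, -0.1, -0.8]
gripper_width: 0.438
gripper_force: 30.3
```

Emit:
{"fn": "step_arm", "kwargs": {"deltas": [[0.6,-0.03,0,0,0,0],[0.6,-0.03,0,0,0,0],[0.45,0,0,0,0,0],[0.23,0,0,0,0,0],[0,0,0,0,0,0]]}}

```text
t: 16.0
eef_pos: [0.5795, -0.2662, 0.2569]
ee_rot: [-3.141, -0.001, 0.002]
wrist_force: [-0.0, 0.2, -1.3]
gripper_width: 0.434
gripper_force: 30.3
```

Emit:
{"fn": "step_arm", "kwargs": {"deltas": [[0,0,0.3,0,0,0],[0,0,0.45,0,0,0],[0,0,0.35,0,0,0],[0,0,0.15,0,0,0],[0,0,0,0,0,0]]}}

```text
t: 16.5
eef_pos: [0.5777, -0.2666, 0.1953]
ee_rot: [-3.141, 0.0, 0.002]
wrist_force: [0.4, -0.0, -0.1]
gripper_width: 0.438
gripper_force: 30.5
```

Emit:
{"fn": "step_arm", "kwargs": {"deltas": [[0,0,0,0,0,0],[0,0,0.04,0,0,0],[0,0,0.03,0,0,0],[0,0,0,0,0,0],[0,0,0,0,0,0]]}}

```text
t: 17.0
eef_pos: [0.5783, -0.2667, 0.1935]
ee_rot: [3.141, 0.0, 0.002]
wrist_force: [-1.4, 1.6, 5.7]
gripper_width: 0.434
gripper_force: 31.0
```

Emit:
{"fn": "step_arm", "kwargs": {"deltas": [[0,0,0,0,0,0],[0,0,0,0,0,0],[0,0,-0.1,0,0,0],[0,0,-0.5,0,0,0],[0,0,-0.8,0,0,0]], "gripper": 52}}

```text
t: 17.5
eef_pos: [0.5772, -0.2664, 0.2603]
ee_rot: [-3.14, 0.001, 0.009]
wrist_force: [0.4, -0.1, 0.1]
gripper_width: 0.611
gripper_force: 0.0
```

Emit:
{"fn": "step_arm", "kwargs": {"deltas": [[0,0,-0.73,0,0,0],[-0.313,-0.793,0,0,0,0],[-0.313,-0.793,0,0,0,0],[-0.313,-0.793,0,0,0,0],[-0.313,-0.793,0,0,0,0]], "gripper": 85}}

```text
t: 18.0
eef_pos: [0.5147, -0.1068, 0.2991]
ee_rot: [-3.142, 0.001, -0.001]
wrist_force: [0.8, 0.3, 0.2]
gripper_width: 0.996
gripper_force: 0.0
```

Emit:
{"fn": "step_arm", "kwargs": {"deltas": [[-0.313,-0.793,0,0,0,0],[-0.313,-0.793,0,0,0,0],[-0.313,-0.793,0,0,0,0],[-0.313,-0.793,0,0,0,0],[-0.313,-0.793,0,0,0,0]]}}

```text
t: 18.5
eef_pos: [0.4364, 0.0916, 0.2992]
ee_rot: [-3.141, 0.0, -0.002]
wrist_force: [1.2, 0.3, 0.8]
gripper_width: 0.995
gripper_force: 0.0
```

Emit:
{"fn": "step_arm", "kwargs": {"deltas": [[-0.313,-0.793,0,0,0,0],[-0.313,-0.793,0,0,0,0],[0,0,0,0,0,0],[0,0,0,0,0,0],[0,0,0,0,0,0]]}}

```text
t: 19.0
eef_pos: [0.4062, 0.169, 0.2988]
ee_rot: [3.141, -0.001, 0.0]
wrist_force: [0.5, -0.3, 0.1]
gripper_width: 0.994
gripper_force: 0.0
```

```bash
python3 - <<'E'
from h import *
st=bot.observe();print(st["eef_pos"],st["ee_rot"])
a=bot.capture("wrist");b=bot.capture("side"); c=cam("wrist",st)
for X in([.4035,.169,.064],[.4035,.169,0.]): p=proj(c,np.array(X)); print(p); cv2.drawMarker(a,tuple(int(v) for v in p),(0,255,0),0,10)
cv2.imwrite("pics/w6.png",np.hstack([cv2.resize(a,(400,300)),cv2.resize(b[90:340,160:460],(400,333))[:300]])[:,:,::-1])
E
```

```text
[0.40617159 0.16900666 0.29882359] [ 3.14149348e+00 -9.65244608e-04  1.89947972e-04]
[274.57837144 232.50834997]
[274.62026119 204.24147918]
```

View pics/w6.png

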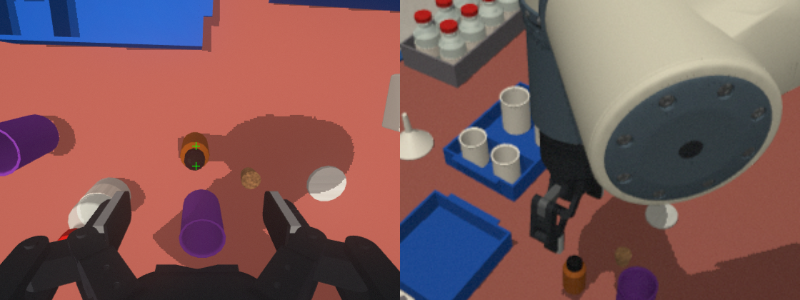

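The small bottle is centred between the fingers. The purple beaker and reagent bottle clear the gripper by at least 20 mm. Descend.

Emit:
{"fn": "step_arm", "kwargs": {"deltas": [[0,0,0.5,0,0,0],[0,0,0.65,0,0,0],[0,0,0.65,0,0,0],[0,0,0.4,0,0,0],[0,0,0.1,0,0,0]]}}

```text
t: 19.6
eef_pos: [0.4056, 0.168, 0.1817]
ee_rot: [3.139, -0.004, -0.006]
wrist_force: [-0.9, -0.7, 1.4]
gripper_width: 0.993
gripper_force: 0.0
```

Emit:
{"fn": "step_arm", "kwargs": {"deltas": [[0,0,0,0,0,0],[0,0,0,0,0,0],[0,0,0,0,0,0],[0,0,0,0,0,0],[0,0,0,0,0,0]], "gripper": 23}}

```text
t: 20.1
eef_pos: [0.4064, 0.1698, 0.1848]
ee_rot: [-3.14, -0.001, -0.003]
wrist_force: [-1.0, -0.8, 6.3]
gripper_width: 0.349
gripper_force: 29.6
```

Emit:
{"fn": "step_arm", "kwargs": {"deltas": [[0,0,0,0,0,0],[0,0,-0.3,0,0,0],[0,0,-0.5,0,0,0],[0,0,-0.6,0,0,0],[0,0,-0.6,0,0,0]]}}

```text
t: 20.6
eef_pos: [0.4057, 0.1694, 0.2849]
ee_rot: [3.142, -0.0, -0.0]
wrist_force: [0.5, 0.4, -0.3]
gripper_width: 0.355
gripper_force: 29.8
```

Emit:
{"fn": "step_arm", "kwargs": {"deltas": [[0.05,0.2,0,0,0,0],[0.12,0.5,0,0,0,0],[0.18,0.72,0,0,0,0],[0.18,0.72,0,0,0,0],[0.18,0.72,0,0,0,0]]}}

```text
t: 21.1
eef_pos: [0.4413, 0.025, 0.2834]
ee_rot: [-3.141, -0.001, 0.0]
wrist_force: [1.2, 0.4, 1.3]
gripper_width: 0.351
gripper_force: 29.8
```

Emit:
{"fn": "step_arm", "kwargs": {"deltas": [[0.18,0.72,0,0,0,0],[0.18,0.72,0,0,0,0],[0.18,0.72,0,0,0,0],[0.18,0.72,0,0,0,0],[0.18,0.72,0,0,0,0]]}}

```text
t: 21.6
eef_pos: [0.4863, -0.1552, 0.2832]
ee_rot: [-3.141, 0.0, 0.001]
wrist_force: [1.3, 0.8, -0.1]
gripper_width: 0.349
gripper_force: 29.8
```

Emit:
{"fn": "step_arm", "kwargs": {"deltas": [[0.18,0.72,0,0,0,0],[0.18,0.72,0,0,0,0],[0.13,0.55,0,0,0,0],[0.08,0.38,0,0,0,0],[0,0,0,0,0,0]]}}

```text
t: 22.1
eef_pos: [0.5147, -0.2742, 0.2825]
ee_rot: [-3.141, 0.005, 0.002]
wrist_force: [-0.6, 1.2, -0.2]
gripper_width: 0.354
gripper_force: 29.9
```

Emit:
{"fn": "step_arm", "kwargs": {"deltas": [[0,0,0,0,0,0],[0,0,0.3,0,0,0],[0,0,0.3,0,0,0],[0,0,0.3,0,0,0],[0,0,0,0,0,0]]}}

```text
t: 22.6
eef_pos: [0.5139, -0.2707, 0.2366]
ee_rot: [-3.14, -0.001, 0.007]
wrist_force: [-0.4, -0.1, -1.1]
gripper_width: 0.354
gripper_force: 29.9
```

```bash
python3 - <<'E'
from h import *
st=bot.observe();print(st["eef_pos"],st["ee_rot"])
a=bot.capture("wrist");b=bot.capture("side")
cv2.imwrite("pics/w7.png",np.hstack([cv2.resize(a,(400,300)),cv2.resize(b[40:290,160:460],(400,333))[:300]])[:,:,::-1])
E
```

```text
[ 0.51392593 -0.27074045  0.2365873 ] [-3.13962743e+00 -7.58328247e-04  6.54204359e-03]
```

View pics/w7.png

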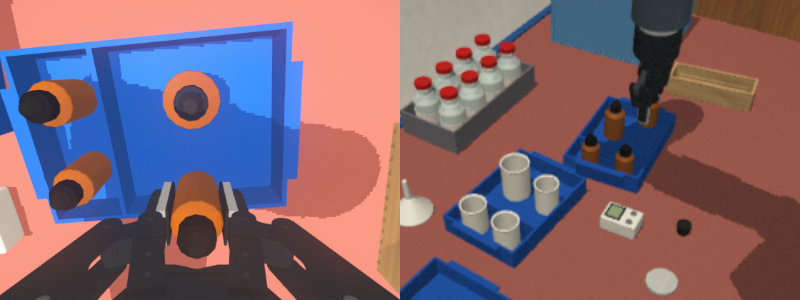

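The large bottle stands upright, and the small one is held upright over the free near half of the bay. Lower.

Emit:
{"fn": "step_arm", "kwargs": {"deltas": [[0,0,0.3,0,0,0],[0,0,0.35,0,0,0],[0,0,0.2,0,0,0],[0,0,0.06,0,0,0],[0,0,0,0,0,0]]}}

```text
t: 23.2
eef_pos: [0.5151, -0.272, 0.1935]
ee_rot: [3.141, 0.0, 0.0]
wrist_force: [0.1, -0.9, -1.5]
gripper_width: 0.353
gripper_force: 29.9
```

Emit:
{"fn": "step_arm", "kwargs": {"deltas": [[0,0,0,0,0,0],[0,0,0.03,0,0,0],[0,0,0.03,0,0,0],[0,0,0,0,0,0],[0,0,0,0,0,0]]}}

```text
t: 23.7
eef_pos: [0.5149, -0.272, 0.1902]
ee_rot: [3.142, -0.0, 0.0]
wrist_force: [-0.6, -0.5, -0.1]
gripper_width: 0.355
gripper_force: 29.9
```

Emit:
{"fn": "step_arm", "kwargs": {"deltas": [[0,0,0.02,0,0,0],[0,0,0.01,0,0,0],[0,0,0.01,0,0,0],[0,0,0,0,0,0],[0,0,0,0,0,0]]}}

```text
t: 24.2
eef_pos: [0.5149, -0.272, 0.1889]
ee_rot: [3.141, 0.0, 0.0]
wrist_force: [-1.5, 1.6, 4.6]
gripper_width: 0.348
gripper_force: 30.4
```

Emit:
{"fn": "step_arm", "kwargs": {"deltas": [[0,0,0,0,0,0],[0,0,0,0,0,0],[0,0,-0.1,0,0,0],[0,0,-0.5,0,0,0],[0,0,-0.8,0,0,0]], "gripper": 46}}

```text
t: 24.7
eef_pos: [0.5141, -0.2717, 0.2566]
ee_rot: [-3.14, 0.001, 0.009]
wrist_force: [0.5, 0.5, 0.0]
gripper_width: 0.542
gripper_force: 0.0
```

Emit:
{"fn": "step_arm", "kwargs": {"deltas": [[0,0,-0.82,0,0,0],[-0.193,-0.687,0,0,0,0],[-0.193,-0.687,0,0,0,0],[-0.193,-0.687,0,0,0,0],[-0.193,-0.687,0,0,0,0]], "gripper": 85}}

```text
t: 25.2
eef_pos: [0.4758, -0.1335, 0.2995]
ee_rot: [3.142, -0.001, 0.001]
wrist_force: [0.4, 0.3, -0.4]
gripper_width: 0.996
gripper_force: 0.0
```

Emit:
{"fn": "step_arm", "kwargs": {"deltas": [[-0.193,-0.687,0,0,0,0],[-0.193,-0.687,0,0,0,0],[0,0,0,0,0,-3.3],[0,0,0,0,0,0],[0,0,0,0,0,0]]}}

```text
t: 25.7
eef_pos: [0.4572, -0.066, 0.2994]
ee_rot: [3.14, 0.088, 0.001]
wrist_force: [-1.3, 0.3, 0.0]
gripper_width: 0.997
gripper_force: 0.0
```

```bash
python3 - <<'E'
from h import *
st=bot.observe();print(st["eef_pos"],st["ee_rot"])
a=bot.capture("wrist");b=bot.capture("side"); c=cam("wrist",st)
for X in([.4550,-.0684,.027],): p=proj(c,np.array(X)); print(p); cv2.drawMarker(a,tuple(int(v) for v in p),(255,0,0),0,10)
cv2.imwrite("pics/w8.png",np.hstack([cv2.resize(a,(400,300)),cv2.resize(b[40:290,160:460],(400,333))[:300]])[:,:,::-1])
E
```

```text
[ 0.45716701 -0.06601806  0.29942737] [3.14026610e+00 8.81290895e-02 5.95553148e-04]
[277.32099482 213.8476657 ]
```

View pics/w8.png

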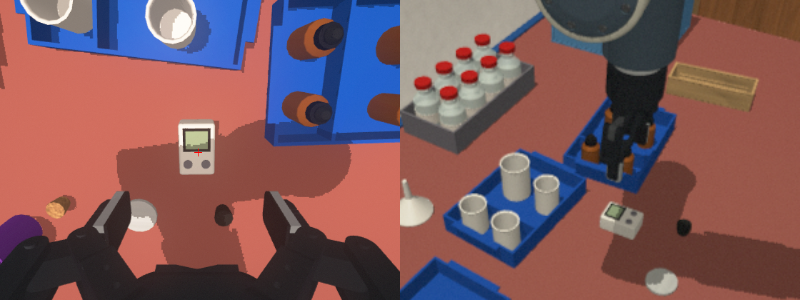

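The clock is centred and aligned at wrist (276,210), with the display up. Descend and grip across its 40 mm width.

Emit:
{"fn": "step_arm", "kwargs": {"deltas": [[0,0,0.6,0,0,0],[0,0,0.7,0,0,0],[0,0,0.7,0,0,0],[0,0,0.36,0,0,0],[0,0,0.1,0,0,0]]}}

```text
t: 26.3
eef_pos: [0.4562, -0.0666, 0.174]
ee_rot: [3.14, 0.087, -0.007]
wrist_force: [0.2, -0.2, -0.1]
gripper_width: 0.993
gripper_force: 0.0
```

Emit:
{"fn": "step_arm", "kwargs": {"deltas": [[0,0,0,0,0,0],[0,0,0,0,0,0],[0,0,0,0,0,0],[0,0,0,0,0,0],[0,0,0,0,0,0]], "gripper": 32}}

```text
t: 26.8
eef_pos: [0.4577, -0.0658, 0.1774]
ee_rot: [-3.14, -0.091, -0.004]
wrist_force: [-1.1, 0.4, 6.4]
gripper_width: 0.46
gripper_force: 31.5
```

Emit:
{"fn": "step_arm", "kwargs": {"deltas": [[0,0,0,0,0,0],[0,0,-0.3,0,0,0],[0,0,-0.5,0,0,0],[0,0,-0.6,0,0,0],[0,0,-0.6,0,0,0]]}}

```text
t: 27.3
eef_pos: [0.4567, -0.0659, 0.2773]
ee_rot: [-3.14, -0.09, 0.001]
wrist_force: [0.9, 0.1, -0.6]
gripper_width: 0.462
gripper_force: 30.6
```

Emit:
{"fn": "step_arm", "kwargs": {"deltas": [[0,0,0,0,0,3.3],[0.2,-0.46,0,0,0,0],[0.3,-0.71,0,0,0,0],[0.3,-0.71,0,0,0,0],[0.3,-0.71,0,0,0,0]]}}

```text
t: 27.8
eef_pos: [0.5122, 0.0649, 0.2765]
ee_rot: [-3.141, 0.001, -0.0]
wrist_force: [1.0, -0.6, 0.1]
gripper_width: 0.459
gripper_force: 30.7
```

Emit:
{"fn": "step_arm", "kwargs": {"deltas": [[0.3,-0.71,0,0,0,0],[0.3,-0.71,0,0,0,0],[0.3,-0.71,0,0,0,0],[0.3,-0.71,0,0,0,0],[0.16,-0.43,0,0,0,0]]}}

```text
t: 28.3
eef_pos: [0.5806, 0.2295, 0.2758]
ee_rot: [-3.141, -0.002, 0.0]
wrist_force: [-0.8, -0.8, -0.3]
gripper_width: 0.462
gripper_force: 30.7
```

Emit:
{"fn": "step_arm", "kwargs": {"deltas": [[0,0,0,0,0,0],[0,0,0,0,0,0],[0,0,0.4,0,0,0],[0,0,0.6,0,0,0],[0,0,0.3,0,0,0]]}}

```text
t: 28.8
eef_pos: [0.579, 0.2256, 0.2091]
ee_rot: [3.14, -0.003, -0.005]
wrist_force: [-0.0, 0.0, -0.9]
gripper_width: 0.458
gripper_force: 30.7
```

Emit:
{"fn": "step_arm", "kwargs": {"deltas": [[0,0,0.3,0,0,0],[0,0,0.16,0,0,0],[0,0,0.08,0,0,0],[0,0,0,0,0,0],[0,0,0,0,0,0]]}}

```text
t: 29.3
eef_pos: [0.5804, 0.2271, 0.1851]
ee_rot: [-3.141, 0.0, -0.002]
wrist_force: [-0.0, -0.1, -0.4]
gripper_width: 0.463
gripper_force: 30.7
```

Expected contact at about 0.1815. Creep down.

Emit:
{"fn": "step_arm", "kwargs": {"deltas": [[0,0,0.03,0,0,0],[0,0,0.02,0,0,0],[0,0,0.02,0,0,0],[0,0,0.01,0,0,0],[0,0,0,0,0,0]]}}

```text
t: 29.8
eef_pos: [0.5801, 0.2272, 0.1815]
ee_rot: [-3.141, -0.001, -0.001]
wrist_force: [-3.3, -0.8, 6.6]
gripper_width: 0.462
gripper_force: 31.5
```

Contact. Release, rise and back away, then check.

Emit:
{"fn": "step_arm", "kwargs": {"deltas": [[0,0,0,0,0,0],[0,0,0,0,0,0],[0,0,-0.1,0,0,0],[0,0,-0.5,0,0,0],[0,0,-0.8,0,0,0]], "gripper": 54}}

```text
t: 30.3
eef_pos: [0.5793, 0.2267, 0.2484]
ee_rot: [3.138, -0.001, -0.009]
wrist_force: [0.4, 1.0, -1.5]
gripper_width: 0.636
gripper_force: 0.0
```

Emit:
{"fn": "step_arm", "kwargs": {"deltas": [[0,0,-0.8,0,0,0],[-0.5,-0.5,-0.5,0,0,0],[-0.6,-0.7,0,0,0,0],[-0.6,-0.7,0,0,0,0],[-0.6,-0.7,0,0,0,0]]}}

```text
t: 30.8
eef_pos: [0.4639, 0.358, 0.3158]
ee_rot: [-3.141, 0.001, -0.001]
wrist_force: [0.4, 0.9, -1.1]
gripper_width: 0.631
gripper_force: 0.0
```

Emit:
{"fn": "step_arm", "kwargs": {"deltas": [[-0.6,-0.7,0,0,0,0],[-0.6,-0.7,0,0,0,0],[-0.3,-0.5,0,0,0,0],[0,0,0,0,0,0],[0,0,0,0,0,0]]}}

```text
t: 31.3
eef_pos: [0.3897, 0.4525, 0.3152]
ee_rot: [3.141, 0.002, 0.0]
wrist_force: [0.9, -1.2, 0.5]
gripper_width: 0.634
gripper_force: 0.0
```

```bash
python3 - <<'E'
from h import *
print(bot.observe()["eef_pos"])
a=bot.capture("top");b=bot.capture("side")
cv2.imwrite("pics/fin.png",np.hstack([cv2.resize(a[110:350,130:450],(400,300)),cv2.resize(b,(400,300))])[:,:,::-1])
E
```

```text
[0.38972966 0.45254559 0.31520501]
```

View pics/fin.png

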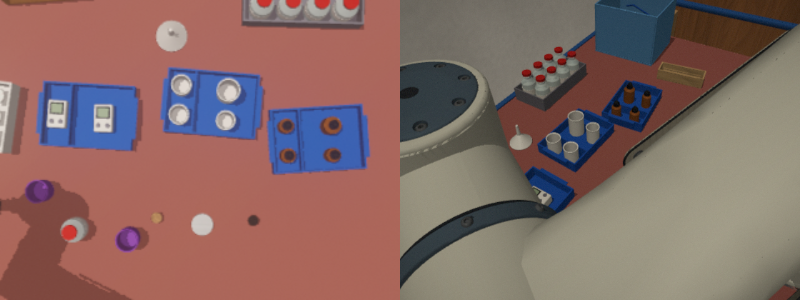

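The final views show all five items in the correct empty bays: the beakers and bottles upright, the clock flat with its display up. The reagent bottle, funnel and purple beakers have not been moved. Handing in.

```bash
python3 -c "
from rig import bot
print(bot.sign_off())"
```

```text
the job is handed in; nothing more can be done
None
```

The job is handed in at about 31 s: both beakers, both dropper bottles and the stopclock are set down in the empty bays of their matching trays, with the reagent bottle, funnel and purple look-alikes left where they stood.

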